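# Stow the red cutter in the sprung-lid case

### The job

Press the yellow thumb latch of the cutter case so that its sprung lid pops open, then take the red cutter from the wooden stand and stand it fully home in the empty red-ringed hole. Then swing the lid over and press it down until the latch snaps, and let go: it must stay shut. Feel your way: never push the latch with more than 20 N nor the lid with more than 30 N, and leave the other cutters and everything else on the table where they are.

Things in the scene. Friction and masses are not known exactly. Their poses are not given: they have to be found in the camera images.
- case: Cutter case bolted to the table: black block 110 (x) by 150 (y) by 36 mm high with three holes in a row along y, 50 mm apart, 10 mm in front of its middle; the outer two hold a grey and a yellow cutter. Red deep lid with clear window, 110 x 150 x 34 mm tall, hinged along the far top edge; shut, its flat top is 72 mm up. Origin: centre of the underside; x points from latch (front) to hinge, z up.
- lid (a joint): Lid angle, rad: 0 shut, 1.65 at the open stop. Sprung open (1 to 2 N at the free edge): unlatched it swings to the stop within 1 s and stays; latched it rests at 0 to 0.015. Closing, its catch plate meets the hook 9 to 14 mm (at the edge) before shut; the push peaks at 8 to 16 N, differing per start, about 8 mm before shut, then eases; the hook snaps over only with the lid right down on its seal (springy, about 20 N/mm). Over 30 N damages it.
- hinge (a point): The middle of the lid's hinge line, 38 mm above the table; the hinge line runs along the case's y axis, 55 mm behind the case's middle.
- lid_edge (a point): On the lid's outer (top) face, mid width, 12 mm in from the free front edge: 98 mm from the hinge line, 34 mm above the lid's rim plane; moves with the lid. Shut: the place to press down. Open: that face looks away from the latch side; the point is then about 42 mm behind the hinge line and 133 mm above the table: push it over and down from behind.
- latch (a joint): Angle of the latch rocker, rad: 0 at rest, grows as the pad is pressed, stop at 0.30 (pad about 8 mm down). Sprung: about 4 N at the pad to start, about 11 N near the stop. The lid lets go somewhere between 3 and 7.5 mm of pad travel, differing per start; released, it springs back to 0. Over 20 N damages it.
- latch_pad (a point): Centre of the top of the yellow thumb pad, 24 mm (x) by 30 mm (y), at rest 41 mm above the table, in front of the case, 95 mm from its middle (40 mm from the lid's front wall); press it straight down. A yellow hook 24 mm wide rises behind it, up to 72 mm above the table, over the lid's catch plate.
- red_hole (a point): Centre of the mouth of the empty middle hole, red-ringed, 36 mm above the table: 13.4 mm across, small chamfer, 32 mm deep, straight down. A cutter fully home has its head resting on the block: shank end 28 mm below the mouth, head top 62 mm above the table, 7 mm below the shut lid's inside (one left proud stops the lid).
- cutter_red: The cutter to put away: steel shank 12 mm across and 28 mm long with a chamfered foot, red head 22 mm across and 26 mm tall above it (54 mm in all, about 70 g). Origin: centre of the shank's lower end; z runs up through the head
- stand: Wooden stand, 160 (x) by 60 (y) by 36 mm high, fixed, with three holes (15 mm across, 32 mm deep) 50 mm apart along x; the red, blue and green cutters stand in them, heads resting on the wood, in any order. Origin: centre of its underside.
- cutter_blue: Bystander in the stand: steel shank 12 mm across and 28 mm long with a chamfered foot, blue head 22 mm across and 26 mm tall above it (54 mm in all, about 70 g). Origin: centre of the shank's lower end; z runs up through the head
- cutter_green: Bystander in the stand: steel shank 12 mm across and 28 mm long with a chamfered foot, green head 22 mm across and 26 mm tall above it (54 mm in all, about 70 g). Origin: centre of the shank's lower end; z runs up through the head
- cutter_grey: Bystander in one outer hole of the case: steel shank 12 mm across and 28 mm long with a chamfered foot, grey head 22 mm across and 26 mm tall above it (54 mm in all, about 70 g). Origin: centre of the shank's lower end; z runs up through the head
- cutter_yellow: Bystander in the other outer hole of the case: steel shank 12 mm across and 28 mm long with a chamfered foot, yellow head 22 mm across and 26 mm tall above it (54 mm in all, about 70 g). Origin: centre of the shank's lower end; z runs up through the head
- spray_can: Bystander: blue can, 64 mm across, 190 mm high, on the table. Origin: centre of its underside
- oil_bottle: Bystander: white bottle with red cap, 56 mm across, 150 mm high. Origin: centre of its underside
- screwdriver: Bystander: red-handled screwdriver lying on the table, 200 mm long. Origin: under its middle
- grease_jar: Bystander: white jar with yellow lid, 70 mm across, 70 mm high. Origin: centre of its underside
Mind the look-alikes: they are no part of the job. There is more than one size of the case; the one meant has the size given above. Leave any orange look-alike of the cutter_red alone.

How it is judged:
On the way, in this order (a step that is already met when the one before it is completed fails the run):
1. the latch pad is pressed down (value of joint latch above 0.1 rad).
2. the lid has popped wide open (value of joint lid above 1.4 rad), for 0.2 s.
3. with the lid still open, the red cutter stands fully home in the red-ringed hole, let go (horizontal distance between cutter_red and red_hole below 0.003 m and z of cutter_red in the frame of case between 0.004 and 0.0105 m and angle between cutter_red's own z axis and vertical below 0.08 rad and value of joint lid above 1.2 rad and contact force between the fingers and cutter_red below 0.2 N), for 0.2 s.
At the end, for the whole second after the job is handed in: The lid is shut and latched (lid angle under 0.03 rad, latch back at rest under 0.06 rad), and the red cutter rests upright, fully home in the red-ringed hole (within 3 mm of its axis, tilt under 0.08 rad, shank end 4 to 10.5 mm above the table) (value of joint lid below 0.03 rad and value of joint latch below 0.06 rad and horizontal distance between cutter_red and red_hole below 0.003 m and z of cutter_red in the frame of case between 0.004 and 0.0105 m and angle between cutter_red's own z axis and vertical below 0.08 rad and linear speed of cutter_red below 0.02 m/s); the robot touches nothing.
It fails at once if the latch is pressed with more than 20 N (contact force between any of the fingers, the arm and latch above 20 N).
It fails at once if the lid is pushed with more than 30 N (contact force between any of the fingers, the arm and lid above 30 N).
It fails at once if another cutter in the case is moved more than 12 mm (distance of any of cutter_grey, cutter_yellow from where it was at the start of the episode above 0.012 m).
It fails at once if a bystander on the table or in the stand is moved more than 20 mm (distance of any of cutter_blue, cutter_green, spray_can, oil_bottle, screwdriver, grease_jar from where it was at the start of the episode above 0.02 m).
It also fails if it takes over 72 s, if anything falls off the work surface, if the arm or the gripper's body presses on something with over 40 N, if the wrist force passes 120 N, or if a joint passes its speed limit or range.

### The arm

A 6-joint arm with a two-finger parallel gripper is mounted at the origin on the work surface. World frame = base frame: x ahead of the robot, y to its left, z up, the work surface at z = 0. Lengths are in m, angles in rad, forces in N, time in s.
With the tool pointing down it reaches from about 0.35 to 0.725 m from the base axis. Payload 6 kg.
Tool frame: the origin (TCP) lies at the very end of the fingers, on their centre line; the grasp point (between the pads) lies 19 mm behind it; z points along the fingers, y is the line along which they close (so a half turn about z gives the same grasp; the last joint's range is limited). The gripper opens to 85 mm and grips with 20 to 120 N. Pads are 22 mm wide; open, the fingers measure 114 mm over their backs; the gripper's body (76 mm by 85 mm) begins 54 mm behind the grasp point. The pads swing forward as they close: fully open they stand 13 mm farther back than shut.
Start: joints at [-0.854, 0.04, 0.085, 0, -1.615, -0.334], TCP at [0.224, -0.557, 0.231] pointing down, gripper open.
Joint ranges: [-2.56, 2.56], [-1.29, 2.01], [-1.08, 1.49], [-3.29, 1.98], [-2.81, -0.18], [-2.99, 2.99]. Speed limits (rad/s): [2.57, 2.57, 3.01, 3.14, 3.14, 3.14].

### API

Orientations are given as a rotation vector (axis times angle).
In Python, from bench import robot gives the robot as it stands.
- The arm moves only by the tool step_arm, never from a script. Its argument "steps" is text: rows parted by semicolons, each of 5 numbers parted by spaces: the shift along the tool's x, y, z in m, then the turn about the tool's z in units of 6 degrees (1.0 is 6 degrees), then the closure in counts, from 0 (fully open) to 255 (shut). A call has 1 to 8 rows; each row shifts and turns the commanded pose from where the row before left it, along the tool's axes as they then stand; what a row does not reach is not made up. A row lasts 1/8 s, in which the tool goes at most 62.5 mm and 10.7 degrees, less where a joint would pass 70% of its speed; a pose out of reach is approached as far as the arm can. A call with a gripper value outside its range is refused whole. The fingers move at their own pace and stop on an object; "force" is the grip in N (left out, the last holds). Time passes only in rows, so rows that do not move let the fingers close. It gives the time, the measured TCP pose, the force, the opening and the grip force at its end, in the units of the state.
- robot.sense(): the state, without advancing time (a new reading comes with each control period).
- robot.get_image(name): name is "scene" or "side" or "wrist"; returns a dict with "image" (400x640x3 uint8, blue, green, red), "depth" (400x640 float32, m along the optical axis (not along the pixel's ray), 0 where there is no reading), "K" (3x3 intrinsics, pixels), "distortion" ([k1, k2, p1, p2, k3] as OpenCV has them; the pictures are not rectified), "eye" and "orientation" of the camera in the world. Camera axes: x right, y down, z forward; pixel columns grow to the right and rows downward; lengths in m; the calibration is good to about 2 mm. A picture is of the moment at which its call begins.
- robot.hand_in(): hands the job in; it is judged then, once.
The state is a dict: "time": time; "joint_positions": joint angles; "joint_velocities": joint speeds; "effort": joint torques, N m; "ee_pos": TCP position; "tool_rot": TCP orientation; "force": force on the tool from outside, world axes, zero at the start; "ft_torque": the same for the moment, N m; "gripper_width": opening from 0.0 (shut) to 1.0 (fully open); "grip_force": force on a finger pad.
Only numpy, scipy, OpenCV 4.12 (cv2) and the standard library are available. Lean on these libraries where they do the work, as an engineer would, in place of code of your own. Each camera call takes 0.05 s, during which the arm holds its last target. There are 200 camera calls.

## Working session

There is one attempt and no reset: what is moved stays moved. The work goes in short steps, Python scripts to look and compute and a tool call to move; the robot and the scene stay as the last step left them, time stands still between calls to the robot, and variables do not carry over. Pictures are saved under pics/ and viewed, at most 10 in all, crops included, and the job is handed in when it is done.

Besides the shell and the picture viewer there is one more tool, called after "Call:" as name(argument=value, ...) on one line, values as JSON. step_arm: Moves the arm, as the interface text tells. Its arguments: {"type":"object","properties":{"steps":{"type":"string"},"force":{"type":"number"}},"required":["steps"]}

```bash
mkdir -p pics; cat > h.py <<'E'
import numpy as np, cv2
from scipy.spatial.transform import Rotation as R
from bench import robot
def rot(o):
    o=np.array(o,float)
    return o if o.shape==(3,3) else R.from_rotvec(o).as_matrix()
def points(d):
    """world XYZ per pixel from depth"""
    h,w=d["depth"].shape
    u,v=np.meshgrid(np.arange(w),np.arange(h))
    p=cv2.undistortPoints(np.stack([u,v],-1).reshape(-1,1,2).astype(np.float64),np.array(d["K"]),np.array(d["distortion"])).reshape(h,w,2)
    c=np.dstack([p,np.ones((h,w))])*d["depth"][...,None]
    return c@rot(d["orientation"]).T+np.array(d["eye"])
def onplane(d,px,z):
    p=cv2.undistortPoints(np.array(px,float).reshape(-1,1,2),np.array(d["K"]),np.array(d["distortion"])).reshape(-1,2)
    r=np.c_[p,np.ones(len(p))]@rot(d["orientation"]).T; e=np.array(d["eye"])
    return e+r*((z-e[2])/r[:,2])[:,None]
E
python3 - <<'E'
from h import *
import pickle
for n in("scene","side"):
    d=robot.get_image(n); pickle.dump(d,open(n+".pkl","wb")); cv2.imwrite(f"pics/{n}.png",d["image"]); print(n,d["eye"],d["orientation"],d["K"])
print(robot.sense())
E
```

```text
scene [1.12120631 0.03269428 0.85573344] [-1.77792721 -1.89614463  0.63791973] [[410.32369459   0.         321.36868393]
 [  0.         410.32369459 203.96653738]
 [  0.           0.           1.        ]]
side [0.11387704 0.66184124 0.91483553] [-0.73940882  2.6765803  -1.03049118] [[418.02500337   0.         316.70729957]
 [  0.         418.02500337 200.34172621]
 [  0.           0.           1.        ]]
{'time': 0.1, 'joint_positions': array([-8.54285631e-01,  4.07364071e-02,  8.39364526e-02, -4.09832673e-04,
       -1.61551651e+00, -3.33687956e-01]), 'joint_velocities': array([-0.00144696,  0.00078243,  0.00226593,  0.00131601, -0.00034719,
       -0.0030839 ]), 'effort': array([-6.52324408e-03, -3.69345832e+01,  3.48279297e+01,  6.95179760e+00,
       -4.58910596e-03, -4.22746169e-06]), 'ee_pos': array([ 0.2240762 , -0.55626979,  0.23040131]), 'tool_rot': array([ 5.97621303e-01, -3.08381023e+00, -2.38822642e-03]), 'force': array([-0.00044342,  0.1913295 ,  0.37836251]), 'ft_torque': array([-0.04145572, -0.04538363,  0.04050091]), 'grip_force': 0.0, 'gripper_width': 0.9978212542074425}
```

View pics/scene.png

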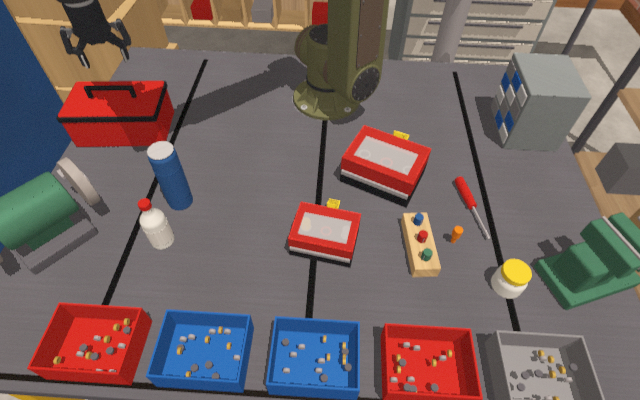

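View pics/side.png

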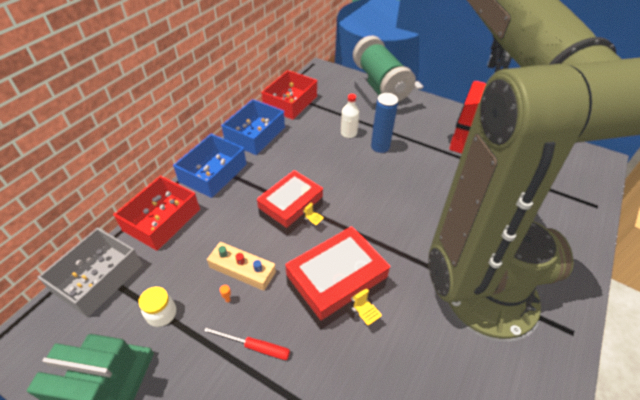

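The scene view shows two red cases, at scene pixels (385,163) and (325,233). It also shows the stand at (421,243), with blue, red and green cutters at (419,218), (423,236) and (428,254). A loose orange look-alike stands at (456,234). I'll measure both cases to find the one with a 110x150 lid.

```bash
python3 - <<'E'
from h import *
import pickle
from collections import Counter
for n,seeds in(("scene",dict(A=(385,163),B=(325,233))),("side",dict(A=(337,270),B=(290,195)))):
    d=pickle.load(open(n+".pkl","rb")); P=points(d); im=d["image"]
    hsv=cv2.cvtColor(im,cv2.COLOR_BGR2HSV)
    for k,(u,v) in seeds.items():
        c=P[v,u]; 
        near=(np.hypot(P[...,0]-c[0],P[...,1]-c[1])<.16)
        zt=c[2]
        m=near&(abs(P[...,2]-zt)<.006)&(im[...,2]>120)&~((hsv[...,0]>18)&(hsv[...,0]<40)&(hsv[...,1]>120))
        l,lab=cv2.connectedComponents(m.astype(np.uint8)); m=lab==lab[v,u]
        q=P[m][:,:2]; r=cv2.minAreaRect((q*1000).astype(np.float32))
        print(n,k,"top z",zt.round(4),"rect mm",r)
        y=near&(hsv[...,0]>20)&(hsv[...,0]<35)&(hsv[...,1]>130)&(im[...,2]>100)
        print("  yellow n",y.sum(), P[y].mean(0).round(4), "z pct",np.percentile(P[y][:,2],[5,25,50,75,95]).round(3))
    # cutters heads: top at z 62mm
    st=dict(red=((0,8),(172,180)),blue=((100,125),),green=((60,90),))
    ctr={"scene":(421,243),"side":(241,264)}[n]
    for k,hs in st.items():
        H=hsv[...,0]; m=np.zeros(H.shape,bool)
        for a,b in hs: m|=(H>=a)&(H<=b)
        m&=(hsv[...,1]>110)
        m[:]&=(np.hypot(*(np.indices(H.shape)[::-1]-np.array(ctr)[:,None,None]))<34)
        m&=(P[...,2]>.05)&(P[...,2]<.075)
        t=m&(P[...,2]>.058)
        print(n,k,m.sum(),t.sum(),P[t].mean(0).round(4) if t.any() else None, cv2.minEnclosingCircle((P[t][:,:2]*1000).astype(np.float32)) if t.any() else None)
    w=(hsv[...,0]>8)&(hsv[...,0]<24)&(hsv[...,1]>50)&(abs(P[...,2]-.036)<.005)&(np.hypot(*(np.indices(H.shape)[::-1]-np.array(ctr)[:,None,None]))<50)
    print("stand",cv2.minAreaRect((P[w][:,:2]*1000).astype(np.float32)),P[w].mean(0))
d=pickle.load(open("scene.pkl","rb"));c=d["image"][120:290,270:500];cv2.imwrite("pics/c1.png",cv2.resize(c,None,fx=3.4,fy=3.4,interpolation=cv2.INTER_CUBIC))
E
```

```text
scene A top z 0.0932 rect mm ((338.56427001953125, 172.86553955078125), (198.11422729492188, 151.9566192626953), 66.386962890625)
  yellow n 98 [0.3387 0.1498 0.0706] z pct [0.039 0.042 0.087 0.092 0.096]
scene B top z 0.0709 rect mm ((567.2357788085938, 23.240943908691406), (150.06695556640625, 114.79582214355469), 80.03302001953125)
  yellow n 102 [0.4857 0.0392 0.0541] z pct [0.039 0.041 0.044 0.07  0.073]
scene red 69 52 [0.5686 0.2528 0.0618] ((568.109619140625, 252.2239532470703), 10.695404052734375)
scene blue 52 40 [0.5191 0.2475 0.0614] ((518.2761840820312, 247.20635986328125), 10.157678604125977)
scene green 0 0 None None
stand ((563.2244262695312, 286.075439453125), (161.90036010742188, 126.16638946533203), 6.004703521728516) [0.57500572 0.25415509 0.03610472]
side A top z 0.0921 rect mm ((339.3379211425781, 171.55795288085938), (198.21348571777344, 147.12823486328125), 65.6043472290039)
  yellow n 513 [0.2398 0.2169 0.0597] z pct [0.049 0.052 0.054 0.062 0.093]
side B top z 0.0704 rect mm ((568.3257446289062, 22.649356842041016), (153.425048828125, 112.86540222167969), 80.14762115478516)
  yellow n 203 [0.4875 0.0353 0.0439] z pct [0.003 0.04  0.042 0.05  0.071]
side red 61 48 [0.565  0.254  0.0613] ((565.4349365234375, 253.98062133789062), 10.204446792602539)
side blue 34 32 [0.5157 0.2493 0.0618] ((516.5455932617188, 249.07778930664062), 9.476370811462402)
side green 0 0 None None
stand ((563.8800048828125, 286.3020935058594), (161.51963806152344, 131.4005889892578), 4.966724395751953) [0.56309849 0.26137885 0.03570722]
```

View pics/c1.png

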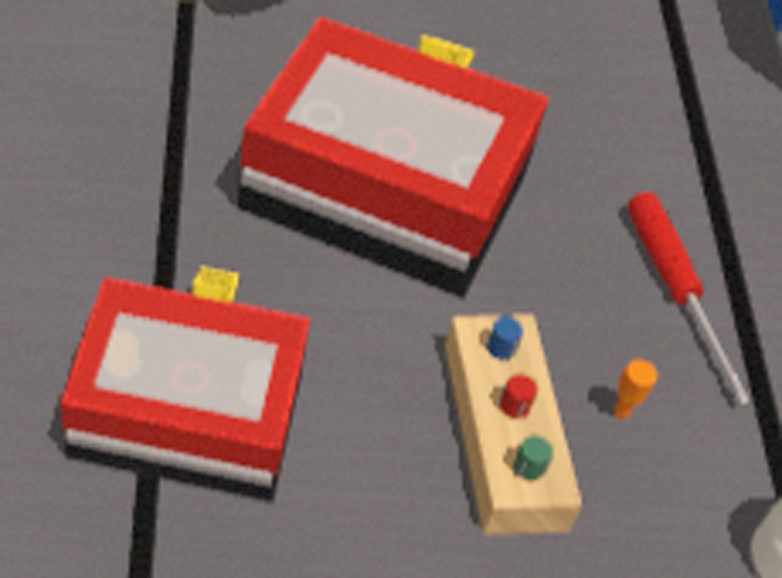

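Case B at scene (325,233) measures about 150 x 113 mm with its top at 71 mm, so it is the one meant. Case A, at (385,163), is about 198 mm long and 93 mm tall, so it is the larger decoy. The enlarged crop shows the red cutter in the middle of the stand at crop (518,396), with the orange look-alike loose at (637,388).

```bash
cat >> h.py <<'E'
C=np.array([.5680,.0230]); A=np.deg2rad(-9.9)   # case centre, yaw of case x
X=np.array([np.cos(A),np.sin(A)]); Y=np.array([-X[1],X[0]])
def cw(x,y=0): return C+x*X+y*Y
def go(xyz,yaw_y=None):
    """print shift in present tool axes, and turn units to bring tool y to world angle yaw_y (deg, mod 180)"""
    s=robot.sense(); T=rot(s["tool_rot"]); e=np.array(xyz)-s["ee_pos"]
    ty=np.rad2deg(np.arctan2(T[1,1],T[0,1]))
    print("t",round(s["time"],2),"tcp",s["ee_pos"].round(4),"tool x",T[:,0].round(3),"y",T[:,1].round(3),"z",T[:,2].round(3),"j6",s["joint_positions"][5].round(3))
    print("F",s["force"].round(2),"shift tool",(T.T@e).round(4),"tool y ang",ty.round(2), "turn units", None if yaw_y is None else [round(-(((yaw_y-ty+90)%180)-90)/6,2)])
E
python3 - <<'E'
from h import *
p=cw(-.097); print(p,cw(-.01)); go([*p,.26],80.1)
E
```

```text
[0.4724444  0.03967712] [0.55814891 0.02471929]
t 0.1 tcp [ 0.2241 -0.5563  0.2304] tool x [-0.928 -0.374  0.   ] y [-0.374  0.928  0.002] z [-0.001  0.001 -1.   ] j6 -0.334
F [-0.    0.19  0.38] shift tool [-0.453   0.4601 -0.0289] tool y ang 111.94 turn units [np.float64(5.31)]
```

Call:
step_arm(steps="0 0 -0.03 0 255; -0.041 0.042 0 0 255; -0.041 0.042 0 0 255; -0.041 0.042 0 0 255; -0.041 0.042 0 0 255; -0.041 0.042 0 0 255; -0.041 0.042 0 0 255; -0.041 0.042 0 0 255", force=40)

```text
time: 1.1
ee_pos: [0.3807, -0.1748, 0.2611]
tool_rot: [-0.597, 3.084, 0.0]
force: [0.7, -0.1, -0.2]
gripper_width: 0.003
grip_force: 0.0
```

Call:
step_arm(steps="-0.041 0.042 0 0 255; -0.041 0.042 0 0 255; -0.041 0.042 0 0 255; -0.041 0.042 0 0 255; 0 0 0 1.7 255; 0 0 0 1.7 255; 0 0 0 1.7 255; 0 0 0 0.2 255")

```text
time: 2.1
ee_pos: [0.4698, 0.0405, 0.2609]
tool_rot: [-0.269, -3.129, 0.0]
force: [-0.3, -0.1, 0.2]
gripper_width: 0.001
grip_force: 0.0
```

```bash
python3 - <<'E'
from h import *
d=robot.get_image("wrist"); cv2.imwrite("pics/w1.png",d["image"])
p=cw(-.097); go([*p,.26],80.1)
P=points(d); im=d["image"]; hsv=cv2.cvtColor(im,cv2.COLOR_BGR2HSV)
y=(hsv[...,0]>20)&(hsv[...,0]<35)&(hsv[...,1]>130)&(P[...,2]>.035)&(P[...,2]<.048)&(np.hypot(*(P[...,:2]-p).transpose(2,0,1))<.04)
print(y.sum(), P[y].mean(0) if y.any() else 0, cv2.minAreaRect((P[y][:,:2]*1000).astype(np.float32)))
E
```

```text
t 2.15 tcp [0.4698 0.0405 0.261 ] tool x [-0.985  0.17   0.001] y [ 0.17   0.985 -0.   ] z [-0.001  0.    -1.   ] j6 -2.257
F [-0.63  0.77 -0.07] shift tool [-0.0027 -0.0004  0.001 ] tool y ang 80.22 turn units [np.float64(0.02)]
287 [0.48073583 0.03641985 0.0407954 ] ((480.37945556640625, 38.871002197265625), (29.10576820373535, 37.55008316040039), 80.00113677978516)
```

View pics/w1.png

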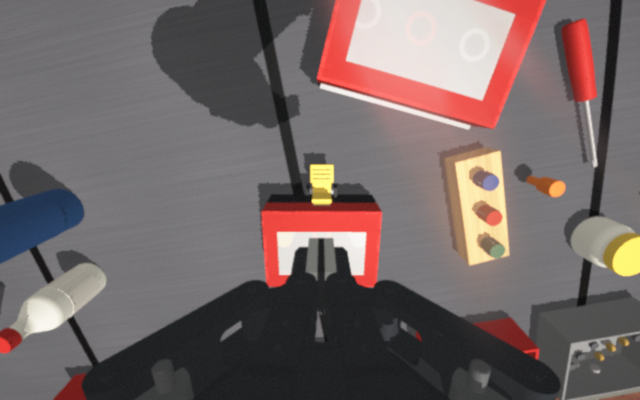

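The wrist view shows the latch pad at (322,180), in front of the red lid at (322,243). The estimate matches within 1 mm, so I'm descending.

Call:
step_arm(steps="-0.003 0 0.05 0 255; 0 0 0.055 0 255; 0 0 0.055 0 255; 0 0 0.04 0 255; 0 0 0.012 0 255; 0 0 0 0 255")

```text
time: 2.9
ee_pos: [0.4731, 0.0399, 0.0498]
tool_rot: [0.268, 3.13, -0.001]
force: [0.1, 0.4, 1.5]
gripper_width: 0.001
grip_force: 0.0
```

Call:
step_arm(steps="0 0 0.003 0 255; 0 0 0.001 0 255; 0 0 0.001 0 255; 0 0 0 0 255")

```text
time: 3.4
ee_pos: [0.473, 0.04, 0.0445]
tool_rot: [0.27, 3.13, 0.0]
force: [0.0, -0.5, 1.1]
gripper_width: -0.001
grip_force: 0.0
```

Call:
step_arm(steps="0 0 0.002 0 255; 0 0 0.001 0 255; 0 0 0.001 0 255; 0 0 0 0 255")

```text
time: 3.9
ee_pos: [0.4728, 0.04, 0.041]
tool_rot: [-0.27, -3.13, 0.0]
force: [-4.7, -0.1, 5.5]
gripper_width: -0.001
grip_force: 2.9
```

Call:
step_arm(steps="0 0 0.001 0 255; 0 0 0.001 0 255; 0 0 0 0 255")

```text
time: 4.28
ee_pos: [0.4721, 0.0401, 0.0392]
tool_rot: [-0.269, -3.128, 0.0]
force: [-8.7, 2.3, 9.9]
gripper_width: 0.002
grip_force: 5.4
```

There is a sideways force of -8.7 N, so the fingers are rubbing the hook. I'll back off and press further forward.

Call:
step_arm(steps="0 0 -0.006 0 255; 0.006 0 0 0 255; 0 0 0 0 255; 0 0 0.003 0 255; 0 0 0 0 255")

```text
time: 4.9
ee_pos: [0.467, 0.041, 0.0412]
tool_rot: [-0.27, -3.13, 0.0]
force: [-0.2, -0.7, -0.2]
gripper_width: -0.001
grip_force: 0.0
```

Call:
step_arm(steps="0 0 0.001 0 255; 0 0 0.001 0 255; 0 0 0.001 0 255; 0 0 0 0 255")

```text
time: 5.4
ee_pos: [0.4663, 0.0411, 0.0385]
tool_rot: [-0.27, -3.128, 0.0]
force: [-6.1, 1.2, 7.0]
gripper_width: -0.003
grip_force: 3.5
```

Call:
step_arm(steps="0.0015 0 0 0 255; 0.0005 0 0.001 0 255; 0.0005 0 0.001 0 255; 0 0 0 0 255")

```text
time: 5.9
ee_pos: [0.4654, 0.0414, 0.0371]
tool_rot: [0.27, 3.128, 0.0]
force: [2.5, -2.2, 5.4]
gripper_width: -0.002
grip_force: 2.7
```

Call:
step_arm(steps="0.0003 0 0.001 0 255; 0.0003 0 0.001 0 255; 0 0 0 0 255")

```text
time: 6.28
ee_pos: [0.465, 0.0415, 0.0354]
tool_rot: [0.27, 3.127, 0.0]
force: [1.1, -1.2, 7.1]
gripper_width: -0.002
grip_force: 3.4
```

Call:
step_arm(steps="0.0003 0 0.001 0 255; 0 0 0 0 255; 0 0 0 0 255")

```text
time: 6.65
ee_pos: [0.4648, 0.0415, 0.0347]
tool_rot: [0.27, 3.127, 0.0]
force: [2.1, -1.2, 7.5]
gripper_width: 0.0
grip_force: 3.7
```

Call:
step_arm(steps="0.0003 0 0.001 0 255; 0 0 0.001 0 255; 0 0 0 0 255")

```text
time: 7.02
ee_pos: [0.4645, 0.0416, 0.0328]
tool_rot: [0.269, 3.127, 0.0]
force: [0.8, -1.1, 9.7]
gripper_width: 0.001
grip_force: 4.5
```

```bash
cat >> h.py <<'E'
def lid(n="side"):
    d=robot.get_image(n); P=points(d); q=P-np.array([*C,0]); x=q[...,:2]@X; y=q[...,:2]@Y; im=d["image"]
    hsv=cv2.cvtColor(im,cv2.COLOR_BGR2HSV); red=((hsv[...,0]<8)|(hsv[...,0]>172))&(hsv[...,1]>130)
    m=red&(abs(y)<.08)&(x>-.07)&(x<.17)&(P[...,2]>.045)
    print("lid red n",m.sum(),"z max",np.percentile(P[m][:,2],98).round(4) if m.any() else None,"x",np.percentile(x[m],[2,50,98]).round(4) if m.any() else None)
    return d,P,x,y,red
E
python3 - <<'E'
from h import *
d,*_=lid(); cv2.imwrite("pics/s2.png",d["image"]); print(robot.sense()["force"])
E
```

```text
lid red n 948 z max 0.1493 x [0.0596 0.0798 0.0965]
[ 0.31103903 -1.72928479  9.73694479]
```

The lid has popped open: its top edge is at 149 mm, behind the hinge. I'll lift off and look at the hole.

Call:
step_arm(steps="0 0 -0.05 0 255; 0 0 -0.06 0 255; 0 0 -0.06 0 255; 0 0 -0.05 0 255; -0.047 0 0 0 255; -0.047 0 0 0 255; 0 0 0 0 255; 0 0 0 0 255")

```text
time: 8.07
ee_pos: [0.5555, 0.0255, 0.2501]
tool_rot: [-0.27, -3.128, 0.001]
force: [-0.0, -0.1, 0.1]
gripper_width: 0.003
grip_force: 0.0
```

```bash
cat >> h.py <<'E'
def ringfit(mask,d,z):
    """outer ellipse of largest blob -> world centre on plane z"""
    cs,_=cv2.findContours(mask.astype(np.uint8),cv2.RETR_EXTERNAL,cv2.CHAIN_APPROX_NONE)
    c=max(cs,key=cv2.contourArea); e=cv2.fitEllipse(c)
    w=onplane(d,c.reshape(-1,2),z)[:,:2]; (cx,cy),r=cv2.minEnclosingCircle((w*1000).astype(np.float32))
    print("ellipse px",np.round(e[0],1),np.round(e[1],1),"world",onplane(d,[e[0]],z)[0].round(4),"encl",round(cx,1),round(cy,1),"r",round(r,1))
    return onplane(d,[e[0]],z)[0]
def redmask(im):
    h=cv2.cvtColor(im,cv2.COLOR_BGR2HSV); return ((h[...,0]<8)|(h[...,0]>172))&(h[...,1]>110)&(h[...,2]>60)
E
python3 - <<'E'
from h import *
d=robot.get_image("wrist"); print(robot.sense()["ee_pos"]); im=d["image"]
cv2.imwrite("pics/w2.png",cv2.resize(im[80:280,190:450],None,fx=3,fy=3))
P=points(d); h=cw(-.01); near=np.hypot(*(P[...,:2]-h).transpose(2,0,1))<.022
m=redmask(im)&near&(P[...,2]<.045); print(m.sum()); ringfit(m,d,.036)
d,P,x,y,red=lid()
m=red&(np.hypot(*(P[...,:2]-h).transpose(2,0,1))<.022)&(P[...,2]<.045); print(m.sum())
if m.sum()>10: ringfit(m,d,.036)
go([.567,.2535,.26],96)
E
```

```text
[0.55535343 0.02562639 0.25104344]
265
ellipse px [321.4 173.5] [21.  21.3] world [0.5579 0.0256 0.036 ] encl 558.0 25.5 r 14.2
lid red n 959 z max 0.1497 x [0.0587 0.0797 0.0968]
76
ellipse px [293.  203.8] [ 8.4 10.4] world [0.5585 0.0233 0.036 ] encl 558.9 23.5 r 16.7
t 8.18 tcp [0.5553 0.0257 0.2517] tool x [-0.985  0.171 -0.   ] y [0.171 0.985 0.001] z [ 0.  0. -1.] j6 -2.15
F [-0.44  0.41  0.48] shift tool [ 0.0274  0.2265 -0.0082] tool y ang 80.16 turn units [np.float64(-2.64)]
```

View pics/w2.png

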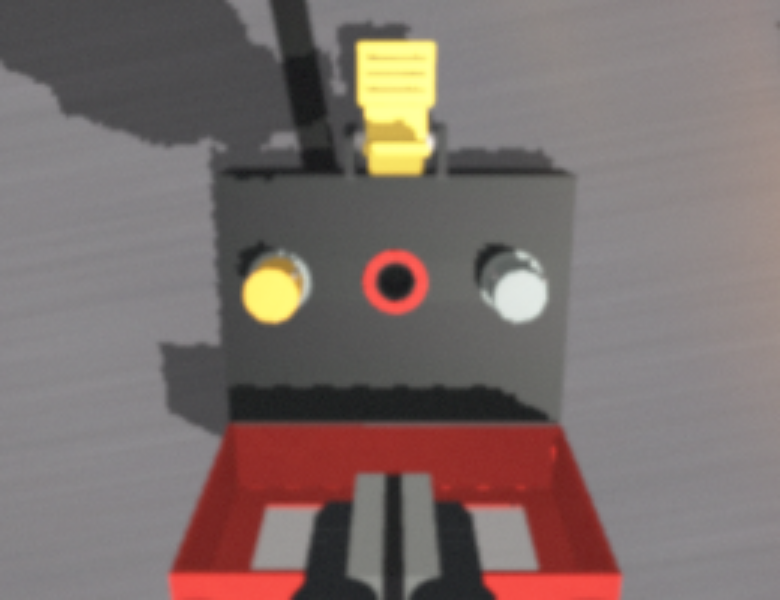

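The crop shows the lid open and the red-ringed empty hole at crop (395,282), which is full-image (321,173), between the yellow and grey cutters. Next is the red cutter in the stand.

Call:
step_arm(steps="0.007 0.057 0 -0.7 200; 0.006 0.057 0 -0.7 150; 0.007 0.057 0 -0.7 120; 0.007 0.055 0 -0.54 120; 0 0 0 0 120; 0 0 0 0 120")

```text
time: 8.93
ee_pos: [0.5427, 0.252, 0.2522]
tool_rot: [-0.165, 3.136, 0.001]
force: [0.0, -0.3, -0.7]
gripper_width: 0.532
grip_force: 0.0
```

```bash
cat > cut.py <<'E'
from h import *
d=robot.get_image("wrist"); im=d["image"]; P=points(d); s=robot.sense(); print("width",s["gripper_width"])
m=redmask(im)&(np.hypot(*(P[...,:2]-np.array([.567,.2535])).transpose(2,0,1))<.03)&(P[...,2]>.056)
c=ringfit(m,d,.062); go([*c[:2],.25],96)
E
python3 cut.py
```

```text
width 0.5346964133088249
ellipse px [320.6 193.1] [15.8 16.5] world [0.5649 0.2543 0.062 ] encl 565.1 254.3 r 10.8
t 8.97 tcp [0.543  0.2514 0.2523] tool x [-0.995 -0.104 -0.001] y [-0.104  0.995  0.001] z [ 0.001  0.001 -1.   ] j6 -2.235
F [-1.13 -0.53  0.3 ] shift tool [-0.022   0.0006  0.0023] tool y ang 95.97 turn units [np.float64(-0.01)]
```

Call:
step_arm(steps="-0.022 0.0005 0 0 120; 0 0 0 0 120; 0 0 0 0 120")

```text
time: 9.35
ee_pos: [0.5651, 0.2538, 0.2516]
tool_rot: [-0.161, 3.137, 0.0]
force: [0.5, -0.0, 0.7]
gripper_width: 0.53
grip_force: 0.0
```

```bash
python3 cut.py
```

```text
width 0.5324641534096651
ellipse px [321.3 175.8] [15.9 16.9] world [0.5652 0.2544 0.062 ] encl 565.2 254.4 r 10.8
t 9.4 tcp [0.565  0.254  0.2517] tool x [-0.995 -0.103 -0.   ] y [-0.103  0.995  0.   ] z [ 0.  0. -1.] j6 -2.213
F [ 1.05 -0.3  -0.36] shift tool [-0.0002  0.0004  0.0017] tool y ang 95.92 turn units [np.float64(-0.01)]
```

Call:
step_arm(steps="0 0.0004 0.055 0 120; 0 0 0.055 0 120; 0 0 0.055 0 120; 0 0 0.03 0 120; 0 0 0.012 0 120; 0 0 0 0 120")

```text
time: 10.15
ee_pos: [0.5651, 0.2551, 0.0448]
tool_rot: [-0.164, 3.137, -0.0]
force: [0.1, 0.4, 0.6]
gripper_width: 0.533
grip_force: 0.0
```

Call:
step_arm(steps="0 0 0 0 255; 0 0 0 0 255; 0 0 0 0 255; 0 0 0 0 255; 0 0 0 0 255", force=40)

```text
time: 10.78
ee_pos: [0.5662, 0.2558, 0.0467]
tool_rot: [-0.164, 3.134, 0.002]
force: [-0.6, 0.5, 6.7]
gripper_width: 0.237
grip_force: 39.2
```

Call:
step_arm(steps="0 0 -0.02 0 255; 0 0 -0.03 0 255; 0 0 -0.05 0 255; 0 0 -0.05 0 255; 0 0 0 0 255; 0 0 0 0 255")

```text
time: 11.52
ee_pos: [0.5648, 0.2552, 0.1946]
tool_rot: [0.164, -3.137, -0.001]
force: [0.2, -1.0, -2.1]
gripper_width: 0.237
grip_force: 39.2
```

```bash
python3 - <<'E'
from h import *
print(cw(-.01)); go([.558,.0255,.195],-9.9); d=robot.get_image("wrist"); cv2.imwrite("pics/w3.png",d["image"])
s=robot.sense(); print(s["gripper_width"],s["grip_force"],s["force"])
d=robot.get_image("side"); P=points(d); im=d["image"]; hsv=cv2.cvtColor(im,cv2.COLOR_BGR2HSV)
e=s["ee_pos"]; near=np.linalg.norm(P-e-[0,0,.0],axis=-1)<.06
m=near&redmask(im); print("red",m.sum(), P[m].mean(0) if m.any() else 0, "zrange",np.percentile(P[m][:,2],[2,98]) if m.any() else 0)
u=np.argwhere(near); c=u.mean(0).astype(int); print(c)
cv2.imwrite("pics/s3.png",cv2.resize(im[max(0,c[0]-60):c[0]+60,max(0,c[1]-70):c[1]+70],None,fx=5,fy=5,interpolation=cv2.INTER_CUBIC))
E
```

```text
[0.55814891 0.02471929]
t 11.53 tcp [0.5648 0.2552 0.1946] tool x [-0.995 -0.104  0.   ] y [-0.104  0.995  0.001] z [-0.     0.001 -1.   ] j6 -2.213
F [ 0.21 -0.96 -2.11] shift tool [ 0.0307 -0.2277 -0.0006] tool y ang 95.97 turn units [np.float64(-12.35)]
0.23665047253737134 39.190022349357605 [ 0.00988695 -0.53120502 -0.89340543]
red 16 [0.55552708 0.25417722 0.19253671] zrange [0.18423015 0.19983792]
[227 232]
```

View pics/s3.png

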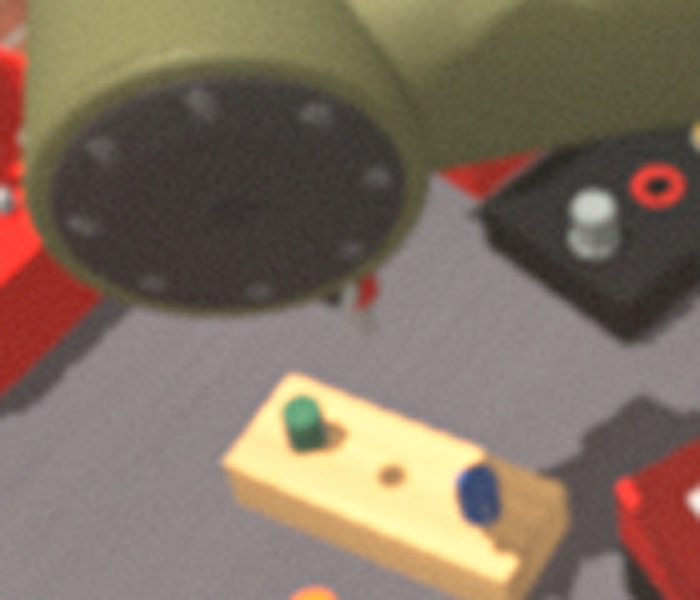

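The crop shows the cutter held, the middle stand hole empty at crop (392,474), and green and blue undisturbed. I'll turn so the fingers straddle along the case's x axis.

Call:
step_arm(steps="0 0 0 -1.5 255; 0 0 0 -1.5 255; 0 0 0 -1.5 255; 0 0 0 -1.5 255; 0 0 0 -1.5 255; 0 0 0 -1.5 255; 0 0 0 -1.5 255; 0 0 0 -1.5 255")

```text
time: 12.62
ee_pos: [0.5646, 0.2548, 0.1929]
tool_rot: [1.981, -2.435, -0.0]
force: [-0.1, 0.3, -0.2]
gripper_width: 0.239
grip_force: 39.2
```

Call:
step_arm(steps="0 0 0 -0.35 255; 0 0 0 0 255; 0 0 0 0 255")

```text
time: 13.0
ee_pos: [0.565, 0.2551, 0.1941]
tool_rot: [2.019, -2.407, -0.0]
force: [0.7, 1.1, -0.3]
gripper_width: 0.237
grip_force: 39.2
```

```bash
python3 - <<'E'
from h import *
go([.558,.0255,.195],-9.9)
E
```

```text
t 13.0 tcp [0.565  0.2551 0.1941] tool x [-0.174 -0.985  0.   ] y [-0.985  0.174  0.   ] z [-0. -0. -1.] j6 -0.922
F [ 0.75  1.14 -0.26] shift tool [ 0.2273 -0.0331 -0.0009] tool y ang 169.97 turn units [np.float64(-0.02)]
```

Call:
step_arm(steps="0.045 -0.0066 0 0 255; 0.0455 -0.0066 0 0 255; 0.0455 -0.0066 0 0 255; 0.0455 -0.0066 0 0 255; 0.0455 -0.0066 0 0 255; 0 0 0 0 255; 0 0 0 0 255")

```text
time: 13.88
ee_pos: [0.5585, 0.0259, 0.1943]
tool_rot: [-2.019, 2.406, 0.0]
force: [0.0, -0.6, -0.1]
gripper_width: 0.233
grip_force: 39.2
```

```bash
python3 - <<'E'
from h import *
go([.558,.0255,.195],-9.9)
d=robot.get_image("wrist"); im=d["image"]; P=points(d)
h=np.array([.558,.0255]); m=redmask(im)&(np.hypot(*(P[...,:2]-h).transpose(2,0,1))<.022)&(P[...,2]<.045); print(m.sum())
if m.sum()>10: ringfit(m,d,.036)
e=robot.sense()["ee_pos"]
m=redmask(im)&(np.linalg.norm(P-e,axis=-1)<.05); print("cutter",m.sum(),P[m].mean(0) if m.any() else 0)
cv2.imwrite("pics/w4.png",cv2.resize(im[100:380,150:490],None,fx=2,fy=2))
E
```

```text
t 13.88 tcp [0.5585 0.0259 0.1943] tool x [-0.174 -0.985 -0.   ] y [-0.985  0.174  0.   ] z [ 0.  0. -1.] j6 -0.58
F [ 0.04 -0.56 -0.09] shift tool [ 0.0005  0.0004 -0.0007] tool y ang 170.0 turn units [np.float64(-0.02)]
343
ellipse px [320.8 181.7] [24.2 25.1] world [0.5579 0.0256 0.036 ] encl 558.0 25.6 r 14.3
cutter 1836 [0.55746786 0.02333597 0.205493  ]
```

View pics/w4.png

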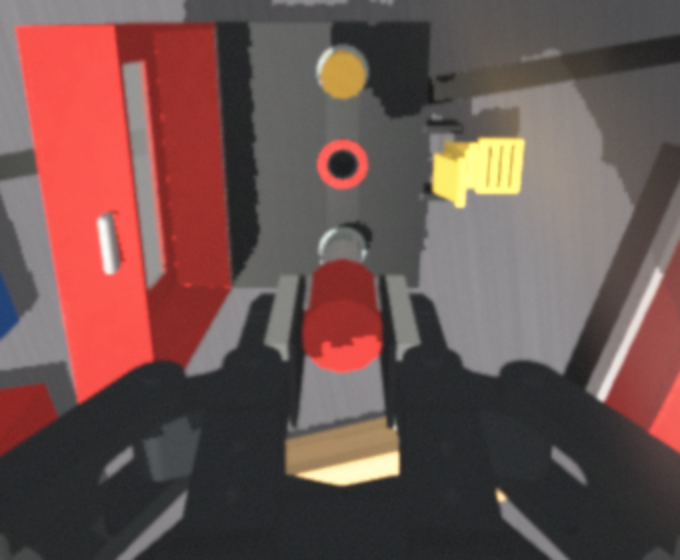

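The crop shows the head clamped centrally between the pads at crop (342,310), and the hole at (342,164). I'll fit the cutter's axis in the tool frame.

```bash
python3 - <<'E'
from h import *
from scipy.optimize import least_squares
for k in range(2):
    d=robot.get_image("wrist"); im=d["image"]; P=points(d); s=robot.sense(); T=rot(s["tool_rot"]); Q=(P-s["ee_pos"])@T
    m=redmask(im)&(np.linalg.norm(Q,axis=-1)<.05); m=cv2.erode(m.astype(np.uint8),np.ones((3,3)))>0
    q=Q[m]; print("toolz pct",np.percentile(q[:,2],[1,10,50,90,99]).round(4))
    top=q[q[:,2]<np.percentile(q[:,2],8)+.001]; print("top z",top[:,2].mean().round(4),"x range",top[:,0].min().round(4),top[:,0].max().round(4))
    sd=q[(q[:,2]>np.percentile(q[:,2],1)+.006)]
    r=least_squares(lambda p:np.hypot(sd[:,0]-p[0],sd[:,1]-p[1])-.011,[0,0],loss="soft_l1",f_scale=.001)
    print("side fit tool xy",r.x.round(4),"res",np.std(r.fun).round(4),len(sd))
    g=(np.abs(Q[...,1])<.008)&(np.abs(Q[...,0])<.02)&(Q[...,2]>.012)&(Q[...,2]<.045); sh=Q[g&~redmask(im)]
    if len(sh)>20:
        r=least_squares(lambda p:np.hypot(sh[:,0]-p[0]-p[2]*(sh[:,2]-.02),sh[:,1]-p[1])-.006,[0,0,0],loss="soft_l1",f_scale=.001); print("shank",r.x.round(4),np.std(r.fun).round(4),len(sh))
E
```

```text
toolz pct [-0.0163 -0.0158 -0.0148 -0.0011  0.0067]
top z -0.0154 x range -0.0102 0.0105
side fit tool xy [-0.0008  0.0002] res 0.0003 401
shank [-0.0006  0.0002  0.0058] 0.0002 147
toolz pct [-0.0164 -0.0157 -0.0148 -0.0006  0.0068]
top z -0.0153 x range -0.0103 0.0106
side fit tool xy [-0.001   0.0003] res 0.0003 394
shank [-0.0006  0.0002 -0.007 ] 0.0002 148
```

Call:
step_arm(steps="0.001 0.0003 0.045 0 255; 0 0 0.045 0 255; 0 0 0.02 0 255; 0 0 0 0 255; 0 0 0 0 255")

```text
time: 14.65
ee_pos: [0.5592, 0.0253, 0.0866]
tool_rot: [-2.02, 2.403, -0.003]
force: [-0.7, 0.6, -0.3]
gripper_width: 0.239
grip_force: 39.3
```

```bash
python3 - <<'E'
from h import *
go([.558,.0249,.076],-9.9)
E
```

```text
t 14.65 tcp [0.5592 0.0253 0.0866] tool x [-0.172 -0.985 -0.001] y [-0.985  0.172 -0.003] z [ 0.003  0.    -1.   ] j6 -0.577
F [-0.68  0.56 -0.31] shift tool [0.0006 0.0012 0.0106] tool y ang 170.1 turn units [np.float64(0.0)]
```

Call:
step_arm(steps="0.0003 0.0008 0.008 0 255; 0 0 0 0 255; 0 0 0 0 255")

```text
time: 15.02
ee_pos: [0.5572, 0.0247, 0.0766]
tool_rot: [-2.021, 2.405, -0.0]
force: [0.8, 1.0, -1.1]
gripper_width: 0.234
grip_force: 39.3
```

Call:
step_arm(steps="0 0 0.003 0 255; 0 0 0.002 0 255; 0 0 0 0 255; 0 0 0 0 255")

```text
time: 15.52
ee_pos: [0.5572, 0.0248, 0.0712]
tool_rot: [-2.021, 2.405, 0.0]
force: [1.3, -0.4, -0.8]
gripper_width: 0.233
grip_force: 39.2
```

Call:
step_arm(steps="0 0 0.003 0 255; 0 0 0.003 0 255; 0 0 0 0 255")

```text
time: 15.9
ee_pos: [0.5572, 0.0248, 0.065]
tool_rot: [2.021, -2.405, -0.0]
force: [2.0, -0.1, -2.1]
gripper_width: 0.234
grip_force: 39.2
```

Call:
step_arm(steps="0 0 0.003 0 255; 0 0 0.003 0 255; 0 0 0.003 0 255; 0 0 0 0 255")

```text
time: 16.4
ee_pos: [0.5572, 0.0248, 0.0559]
tool_rot: [-2.021, 2.405, 0.0]
force: [2.5, -0.9, -2.9]
gripper_width: 0.237
grip_force: 39.1
```

Call:
step_arm(steps="0 -0.0004 0.003 0 255; 0 0 0.003 0 255; 0 0 0.001 0 255; 0 0 0 0 255")

```text
time: 16.9
ee_pos: [0.5573, 0.0247, 0.049]
tool_rot: [2.021, -2.405, -0.001]
force: [0.1, -0.3, 0.3]
gripper_width: 0.235
grip_force: 39.3
```

Call:
step_arm(steps="0 0 0.001 0 255; 0 0 0.001 0 255; 0 0 0 0 255")

```text
time: 17.27
ee_pos: [0.5574, 0.0247, 0.0471]
tool_rot: [2.021, -2.405, -0.0]
force: [0.4, 0.6, -0.8]
gripper_width: 0.239
grip_force: 39.3
```

Call:
step_arm(steps="0 0 0.001 0 255; 0 0 0.0005 0 255; 0 0 0 0 255")

```text
time: 17.65
ee_pos: [0.5576, 0.0246, 0.0467]
tool_rot: [-2.021, 2.405, -0.0]
force: [-2.5, 0.5, 4.8]
gripper_width: 0.239
grip_force: 39.9
```

Call:
step_arm(steps="0 0 0 0 190; 0 0 0 0 165; 0 0 0 0 165; 0 0 0 0 165; 0 0 0 0 165")

```text
time: 18.27
ee_pos: [0.5575, 0.0247, 0.0456]
tool_rot: [2.021, -2.405, -0.0]
force: [0.1, -0.5, 0.6]
gripper_width: 0.351
grip_force: 0.0
```

Call:
step_arm(steps="0 0 -0.03 0 165; 0 0 -0.05 0 165; 0 0 -0.06 0 165; 0 0 -0.06 0 255; 0 0 0 0 255; 0 0 0 0 255")

```text
time: 19.02
ee_pos: [0.5574, 0.0249, 0.2453]
tool_rot: [-2.021, 2.405, 0.001]
force: [0.5, 0.7, -0.7]
gripper_width: -0.003
grip_force: 0.0
```

```bash
python3 - <<'E'
from h import *
d=robot.get_image("wrist"); im=d["image"]; P=points(d); h=np.array([.558,.0255])
m=redmask(im)&(np.hypot(*(P[...,:2]-h).transpose(2,0,1))<.016)&(P[...,2]>.05); print(m.sum(),"top z",np.percentile(P[m][:,2],[10,50,90]).round(4)); ringfit(m,d,.062)
lid()
p=cw(.055+.075); go([*p,.25],80.1)
E
```

```text
279 top z [0.0599 0.0616 0.0626]
ellipse px [320.4 175.8] [17.3 18.8] world [0.5571 0.0238 0.062 ] encl 557.1 23.8 r 11.7
lid red n 1015 z max 0.1492 x [-0.0168  0.078   0.097 ]
t 19.12 tcp [0.5571 0.0247 0.244 ] tool x [-0.172 -0.985  0.001] y [-0.985  0.172  0.003] z [-0.003 -0.    -1.   ] j6 -0.577
F [0.03 0.12 0.43] shift tool [-0.0003 -0.1411 -0.0063] tool y ang 170.08 turn units [np.float64(15.0)]
```

Call:
step_arm(steps="0 0 0 1.7 255; 0 0 0 1.7 255; 0 0 0 1.7 255; 0 0 0 1.7 255; 0 0 0 1.7 255; 0 0 0 1.7 255; 0 0 0 1.7 255; 0 0 0 1.7 255")

```text
time: 20.12
ee_pos: [0.5571, 0.0246, 0.2442]
tool_rot: [-0.051, -3.139, 0.001]
force: [-0.6, -0.7, 0.2]
gripper_width: -0.004
grip_force: 0.0
```

Call:
step_arm(steps="0 0 0 1.4 255; -0.045 0 0 0 255; -0.045 0 0 0 255; -0.046 0 0 0 255; 0 0 0 0 255; 0 0 0 0 255")

```text
time: 20.88
ee_pos: [0.6912, 0.0011, 0.2442]
tool_rot: [-0.272, -3.127, 0.002]
force: [-0.7, 0.1, -0.5]
gripper_width: 0.004
grip_force: 0.0
```

```bash
python3 - <<'E'
from h import *
p=cw(.125); go([*p,.12],80.1)
E
```

```text
t 20.88 tcp [0.6912 0.0011 0.2442] tool x [-0.985  0.173  0.002] y [ 0.173  0.985 -0.001] z [-0.003 -0.001 -1.   ] j6 -2.034
F [-0.68  0.14 -0.46] shift tool [-0.0002  0.0006  0.1242] tool y ang 80.06 turn units [np.float64(-0.01)]
```

Call:
step_arm(steps="0 0 0.05 0 255; 0 0 0.05 0 255; 0 0 0.018 0 255; 0.006 0 0 0 255; 0.006 0 0 0 255; 0.006 0 -0.003 0 255; 0 0 0 0 255")

```text
time: 21.75
ee_pos: [0.6744, 0.0046, 0.1331]
tool_rot: [0.271, 3.126, 0.001]
force: [2.0, 0.4, 1.6]
gripper_width: -0.003
grip_force: 0.7
```

Call:
step_arm(steps="0.006 0 -0.002 0 255; 0.008 0 -0.003 0 255; 0.01 0 -0.004 0 255; 0.01 0 -0.001 0 255; 0.01 0 -0.001 0 255; 0 0 0 0 255")

```text
time: 22.5
ee_pos: [0.6299, 0.0121, 0.1422]
tool_rot: [0.271, 3.13, 0.0]
force: [1.7, -0.3, 0.0]
gripper_width: 0.001
grip_force: 0.6
```

```bash
python3 - <<'E'
from h import *
go([*cw(.0633),.139],80.1); lid("scene")
E
```

```text
t 22.5 tcp [0.6299 0.0121 0.1422] tool x [-0.985  0.172 -0.   ] y [0.172 0.985 0.   ] z [ 0.  0. -1.] j6 -2.08
F [ 1.7  -0.26  0.04] shift tool [-0.0005  0.0001  0.0032] tool y ang 80.1 turn units [np.float64(-0.0)]
lid red n 1611 z max 0.1534 x [0.025  0.0572 0.0855]
```

The lid is following the fingers, so I'll continue along the arc.

Call:
step_arm(steps="0.01 0 0.002 0 255; 0.01 0 0.003 0 255; 0.01 0 0.003 0 255; 0.009 0 0.003 0 255; 0.009 0 0.005 0 255; 0.009 0 0.006 0 255; 0 0 0 0 255")

```text
time: 23.42
ee_pos: [0.5734, 0.0219, 0.1192]
tool_rot: [-0.271, -3.129, -0.0]
force: [0.5, -0.6, 1.3]
gripper_width: 0.0
grip_force: 0.9
```

Call:
step_arm(steps="0.008 0 0.006 0 255; 0.007 0 0.007 0 255; 0.005 0 0.006 0 255; 0.004 0 0.006 0 255; 0 0 0 0 255")

```text
time: 24.05
ee_pos: [0.55, 0.0259, 0.094]
tool_rot: [-0.271, -3.129, 0.0]
force: [-1.7, 0.5, 2.9]
gripper_width: 0.006
grip_force: 1.1
```

```bash
python3 - <<'E'
from h import *
go([*cw(-.0177),.0944],80.1); lid("scene")
E
```

```text
t 24.05 tcp [0.55   0.0259 0.094 ] tool x [-0.985  0.172  0.001] y [ 0.172  0.985 -0.   ] z [-0.001 -0.    -1.   ] j6 -2.155
F [-1.71  0.51  2.95] shift tool [-0.0005  0.0002 -0.0004] tool y ang 80.08 turn units [np.float64(-0.0)]
lid red n 1655 z max 0.0988 x [-0.0409  0.0248  0.0621]
```

Call:
step_arm(steps="0.004 0 0.001 0 255; 0.004 0 0.001 0 255; 0.004 0 0.002 0 255; 0.003 0 0.003 0 255; 0 0 0.002 0 255; 0 0 0 0 255")

```text
time: 24.85
ee_pos: [0.5355, 0.0285, 0.0855]
tool_rot: [-0.272, -3.129, 0.0]
force: [-0.7, -0.6, 2.4]
gripper_width: 0.004
grip_force: 1.0
```

Call:
step_arm(steps="0 0 0.002 0 255; 0 0 0.002 0 255; 0 0 0 0 255")

```text
time: 25.22
ee_pos: [0.5358, 0.0285, 0.082]
tool_rot: [-0.272, -3.13, 0.0]
force: [-3.0, 0.2, 3.1]
gripper_width: 0.002
grip_force: 1.8
```

Call:
step_arm(steps="0.0005 0 0.001 0 255; 0 0 0.001 0 255; 0 0 0 0 255")

```text
time: 25.6
ee_pos: [0.5354, 0.0285, 0.0808]
tool_rot: [0.272, 3.129, -0.0]
force: [-4.9, 0.8, 8.8]
gripper_width: -0.004
grip_force: 3.9
```

Call:
step_arm(steps="0 0 0.001 0 255; 0 0 0.001 0 255; 0 0 0 0 255")

```text
time: 25.98
ee_pos: [0.5352, 0.0285, 0.079]
tool_rot: [-0.271, -3.13, 0.0]
force: [-7.2, 1.8, 9.9]
gripper_width: -0.0
grip_force: 4.9
```

Call:
step_arm(steps="0 0 0.001 0 255; 0 0 0.001 0 255; 0 0 0 0 255")

```text
time: 26.35
ee_pos: [0.5351, 0.0286, 0.0763]
tool_rot: [-0.272, -3.129, 0.0]
force: [-5.8, 1.2, 6.9]
gripper_width: -0.001
grip_force: 3.2
```

Past the peak; easing the sideways drag and carrying on down.

Call:
step_arm(steps="0.001 0 0.001 0 255; 0 0 0.001 0 255; 0 0 0 0 255")

```text
time: 26.72
ee_pos: [0.5343, 0.0287, 0.0732]
tool_rot: [-0.272, -3.129, 0.0]
force: [-0.0, 0.9, 0.1]
gripper_width: -0.002
grip_force: 0.0
```

Call:
step_arm(steps="0.0005 0 0.001 0 255; 0 0 0.0005 0 255; 0 0 0 0 255")

```text
time: 27.1
ee_pos: [0.534, 0.0288, 0.0724]
tool_rot: [0.272, 3.13, -0.0]
force: [0.7, 0.3, 1.0]
gripper_width: 0.004
grip_force: 0.8
```

Call:
step_arm(steps="0 0 0.0007 0 255; 0 0 0 0 255; 0 0 0 0 255")

```text
time: 27.48
ee_pos: [0.5338, 0.0288, 0.0719]
tool_rot: [-0.272, -3.13, 0.0]
force: [-2.9, -0.1, 5.5]
gripper_width: 0.003
grip_force: 2.6
```

Call:
step_arm(steps="0 0 0.0005 0 255; 0 0 0 0 255; 0 0 0 0 255")

```text
time: 27.85
ee_pos: [0.5338, 0.0288, 0.0717]
tool_rot: [0.272, 3.13, -0.0]
force: [-4.9, 0.1, 7.0]
gripper_width: -0.001
grip_force: 3.6
```

Call:
step_arm(steps="0 0 0.001 0 255; 0 0 0.0005 0 255; 0 0 0 0 255")

```text
time: 28.22
ee_pos: [0.5337, 0.0288, 0.0713]
tool_rot: [0.271, 3.13, -0.0]
force: [-8.6, 1.0, 13.1]
gripper_width: -0.001
grip_force: 6.4
```

Call:
step_arm(steps="0.0005 0 0.001 0 255; 0 0 0 0 255; 0 0 0 0 255")

```text
time: 28.6
ee_pos: [0.5336, 0.0288, 0.071]
tool_rot: [0.271, 3.129, -0.0]
force: [-8.9, 0.6, 14.7]
gripper_width: -0.001
grip_force: 7.6
```

Call:
step_arm(steps="0.0005 0 0.0007 0 255; 0 0 0 0 255; 0 0 0 0 255")

```text
time: 28.98
ee_pos: [0.5336, 0.0288, 0.0708]
tool_rot: [0.271, 3.128, -0.0]
force: [-7.5, 0.1, 17.0]
gripper_width: -0.003
grip_force: 8.3
```

Call:
step_arm(steps="0 0 -0.004 0 255; 0 0 -0.003 0 255; 0 0 0 0 255; 0 0 0 0 255")

```text
time: 29.48
ee_pos: [0.5326, 0.029, 0.0742]
tool_rot: [-0.272, -3.129, 0.0]
force: [-0.5, -0.2, -0.1]
gripper_width: 0.0
grip_force: 0.0
```

```bash
python3 - <<'E'
from h import *
print(robot.sense()["force"].round(2)); d,P,x,y,red=lid("scene"); m=red&(abs(y)<.07)&(x>-.052)&(x<.05)&(P[...,2]>.06)
for a,b in((-.052,-.03),(-.03,0),(0,.03),(.03,.05)):
    k=m&(x>a)&(x<b)&(abs(y)>.03); print(a,np.median(P[k][:,2]).round(4) if k.any() else None)
E
```

```text
[-0.48 -0.23 -0.14]
lid red n 1645 z max 0.0758 x [-0.0522  0.0337  0.0552]
-0.052 0.0732
-0.03 0.073
0 0.0724
0.03 0.0724
```

The lid is flat and no longer pushing on the fingers. I'll retreat and check that it stays shut.

Call:
step_arm(steps="0 0 -0.02 0 255; 0 0 -0.05 0 255; 0 0 -0.05 0 255; 0 0 -0.04 0 255; 0.03 0 0 0 255; 0 0 0 0 255; 0 0 0 0 255; 0 0 0 0 255")

```text
time: 30.52
ee_pos: [0.5035, 0.0341, 0.2342]
tool_rot: [-0.272, -3.129, 0.001]
force: [-0.2, -0.3, -0.2]
gripper_width: -0.0
grip_force: 0.0
```

```bash
python3 - <<'E'
from h import *
print(robot.sense()["force"].round(2)); d,P,x,y,red=lid("scene"); m=red&(x>-.054)&(x<.05)&(P[...,2]>.06)
for a,b in((-.052,-.03),(-.03,0),(0,.03),(.03,.05)):
    k=m&(x>a)&(x<b)&(abs(y)<.072); print(a,np.median(P[k][:,2]).round(4) if k.any() else None)
d,P,x,y,red=lid("side"); im=d["image"]; 
hsv=cv2.cvtColor(im,cv2.COLOR_BGR2HSV); Yl=(hsv[...,0]>20)&(hsv[...,0]<35)&(hsv[...,1]>130)
k=Yl&(abs(y)<.014)&(x>-.106)&(x<-.086)&(P[...,2]>.02); print("pad z",np.median(P[k][:,2]).round(4),k.sum())
cv2.imwrite("pics/s5.png",cv2.resize(im[140:320,180:400],None,fx=3.3,fy=3.3))
E
```

```text
[-0.22 -0.31 -0.16]
lid red n 1733 z max 0.0757 x [-0.0535  0.0251  0.0552]
-0.052 0.0734
-0.03 0.0734
0 0.0728
0.03 0.0722
lid red n 1211 z max 0.0757 x [-0.0552 -0.0311  0.0543]
pad z 0.0412 66
```

View pics/s5.png

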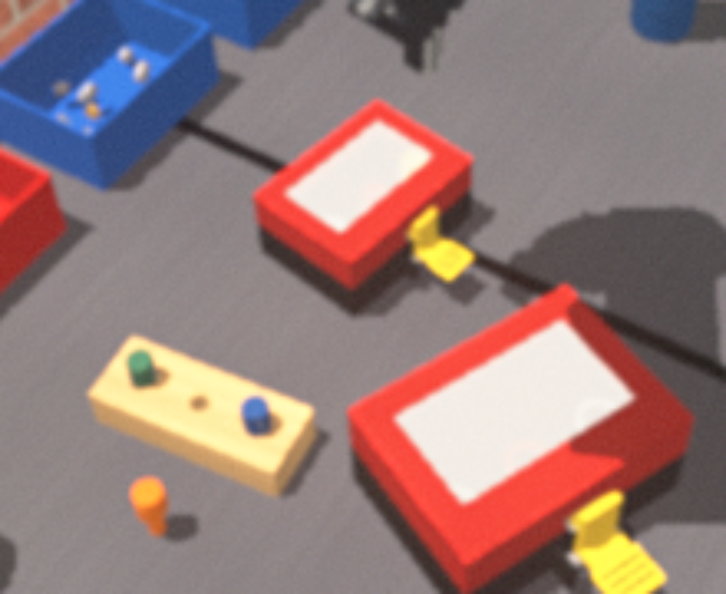

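The crop shows the lid shut at crop (365,195) with the hook over it at (425,235). The pad is back at 41 mm and the arm is clear, so I'm handing in.

```bash
python3 -c "
from bench import robot
print(robot.hand_in())"
```

```text
the job is handed in; nothing more can be done
None
```

I popped the lid with the latch, stood the red cutter fully home in the red-ringed hole, closed the lid until it stayed shut with the arm clear, and handed the job in at about 31 s; the hand-in returned no verdict.

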